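Unclip cured mosaic panels and stack them on the post carrier

TASK

The wooden mosaic panels have cured: take every panel there is out of its hold-down, drawing it forward from under the green lip before lifting it, and stack them all mosaic side up over the four posts of the carrier, each lying flat on the one below, in any order. When all are on, put the blue caul over the posts on top of the stack, lying flat, and leave the glue bottle, hammer and offcut where they are.

Things in the scene. Friction and masses are not known exactly. Their poses are not given: they have to be found in the camera images.
- panel1: drilled wooden mosaic panel (3 or 4 of the 4 are there), 150 x 50 x 12 mm, 0.09 to 0.155 kg. Origin: centre of its underside; x along the 150 mm, z up through the mosaic face. Four 13 mm through holes at x = +-56, y = +-14 mm; same turned half round. Starts flat on the bench in hold-down 1, x axes alike, its origin 0 to 8 mm forward (-x) of the hold-down's, its far 32 to 40 mm under the lip
- panel2: drilled wooden mosaic panel (3 or 4 of the 4 are there), 150 x 50 x 12 mm, 0.09 to 0.155 kg. Origin: centre of its underside; x along the 150 mm, z up through the mosaic face. Four 13 mm through holes at x = +-56, y = +-14 mm; same turned half round. Starts flat on the bench in hold-down 2, x axes alike, its origin 0 to 8 mm forward (-x) of the hold-down's, its far 32 to 40 mm under the lip
- panel3: drilled wooden mosaic panel (3 or 4 of the 4 are there), 150 x 50 x 12 mm, 0.09 to 0.155 kg. Origin: centre of its underside; x along the 150 mm, z up through the mosaic face. Four 13 mm through holes at x = +-56, y = +-14 mm; same turned half round. Starts flat on the bench in hold-down 3, x axes alike, its origin 0 to 8 mm forward (-x) of the hold-down's, its far 32 to 40 mm under the lip
- panel4: drilled wooden mosaic panel (3 or 4 of the 4 are there), 150 x 50 x 12 mm, 0.09 to 0.155 kg. Origin: centre of its underside; x along the 150 mm, z up through the mosaic face. Four 13 mm through holes at x = +-56, y = +-14 mm; same turned half round. Starts flat on the bench in hold-down 4, x axes alike, its origin 0 to 8 mm forward (-x) of the hold-down's, its far 32 to 40 mm under the lip
- holddown1: hold-down fixed to the bench, may be empty: pocket open to its -x (robot side). Origin on the bench below the centre of a panel fully home. Green lip x = 35 to 89, y = +-40 mm, underside 15, top 23 mm above the bench; dark cheeks under it, inner faces y = +-28 mm; back stop, inner face x = 77 mm. A panel can be lifted once its centre is forward of x = -40 mm
- holddown2: hold-down fixed to the bench, may be empty: pocket open to its -x (robot side). Origin on the bench below the centre of a panel fully home. Green lip x = 35 to 89, y = +-40 mm, underside 15, top 23 mm above the bench; dark cheeks under it, inner faces y = +-28 mm; back stop, inner face x = 77 mm. A panel can be lifted once its centre is forward of x = -40 mm
- holddown3: hold-down fixed to the bench, may be empty: pocket open to its -x (robot side). Origin on the bench below the centre of a panel fully home. Green lip x = 35 to 89, y = +-40 mm, underside 15, top 23 mm above the bench; dark cheeks under it, inner faces y = +-28 mm; back stop, inner face x = 77 mm. A panel can be lifted once its centre is forward of x = -40 mm
- holddown4: hold-down fixed to the bench, may be empty: pocket open to its -x (robot side). Origin on the bench below the centre of a panel fully home. Green lip x = 35 to 89, y = +-40 mm, underside 15, top 23 mm above the bench; dark cheeks under it, inner faces y = +-28 mm; back stop, inner face x = 77 mm. A panel can be lifted once its centre is forward of x = -40 mm
- carrier: fixed to the bench: wooden base 170 x 80 x 10 mm, four upright steel posts 8 mm thick at x = +-56, y = +-14 mm, tops 80 mm above the bench, top 8 mm tapered to 3 mm. Origin: centre of the base's underside, x along the 170 mm. The first panel's underside rests 10 mm above the bench, each next one 12 mm higher
- caul: caul (pressing plate), blue drilled plate 150 x 50 x 12 mm, 0.16 kg, holes as in the panels, loose and flat on the bench at the start. Origin: centre of its underside, x along the 150 mm, z up
- glue: bystander: glue bottle, white and yellow with a blue cap, 72 mm across, 190 mm tall, standing; origin: centre of its underside
- mallet: bystander: hammer 260 mm long, wooden handle and steel head, lying on the bench; origin under its middle
- offcut: bystander: dark wooden offcut 90 x 45 x 30 mm; origin: centre of its underside
Not all that is in view belongs to the job. Leave any yellow look-alike of the panel1 alone.

How it is judged:
On the way, in this order (a step that is already met when the one before it is completed fails the run):
1. all the panels lie flat over the carrier's posts (horizontal distance between each of panel1, panel2, panel3, panel4 and carrier below 0.007 m and angle between each of panel1, panel2, panel3, panel4's own z axis and vertical below 0.06 rad and angle between the x axis of each of panel1, panel2, panel3, panel4 and the x axis of carrier, either way round below 0.12 rad and z of panel1 in the frame of carrier between 0.007 and 0.05 m and z of panel2 in the frame of carrier between 0.007 and 0.05 m and z of panel3 in the frame of carrier between 0.007 and 0.05 m and z of panel4 in the frame of carrier between 0.007 and 0.05 m), for 0.2 s.
2. the caul lies flat over the posts, above all the panels (horizontal distance between caul and carrier below 0.007 m and angle between caul's own z axis and vertical below 0.06 rad and angle between the x axis of caul and the x axis of carrier, either way round below 0.12 rad and z of caul in the frame of carrier between 0.043 and 0.062 m and z of caul in the frame of panel1 above 0.009 m and z of caul in the frame of panel2 above 0.009 m and z of caul in the frame of panel3 above 0.009 m and z of caul in the frame of panel4 above 0.009 m), for 0.2 s.
At the end, for the whole second after the job is handed in: Every panel present lies over the carrier's posts, mosaic up, within 7 mm of its centre, tilt under 0.06 rad, turned under 0.12 rad from it (or half round), underside 7 to 50 mm above the carrier's; the caul likewise, 43 to 62 mm up and at least 9 mm above every panel; all at rest (all of step 1 and all of step 2 and linear speed of each of panel1, panel2, panel3, panel4, caul below 0.02 m/s); the robot touches nothing.
It fails at once if the glue is moved more than 40 mm (distance of glue from where it was at the start of the episode above 0.04 m).
It fails at once if the mallet is moved more than 40 mm (distance of mallet from where it was at the start of the episode above 0.04 m).
It fails at once if the offcut is moved more than 40 mm (distance of offcut from where it was at the start of the episode above 0.04 m).
It fails at once if the glue bottle is knocked over (angle between glue's own z axis and vertical above 0.6 rad).
Of panel1, panel2, panel3, panel4 only 3 to 4 are there at a start; the rules pass over those that are not, and their reading is None.
At some moment in a run one of panel1, panel2, panel3, panel4, caul may be knocked a few centimetres aside while the robot is not near it.
Once in a run the grip may slacken for a moment while it holds something.
It also fails if it takes over 210 s, if anything falls off the work surface, if the arm or the gripper's body presses on something with over 40 N, if the wrist force passes 120 N, or if a joint passes its speed limit or range.

ROBOT

A 7-joint arm with a two-finger parallel gripper is mounted at the origin on the work surface. World frame = base frame: x ahead of the robot, y to its left, z up, the work surface at z = 0. Lengths are in m, angles in rad, forces in N, time in s.
With the tool pointing down it reaches from about 0.4 to 0.85 m from the base axis. Payload 4.5 kg.
Tool frame: the origin (TCP) lies on the mounting face of the last link; the fingertips stand 173 mm ahead of it and the grasp point (between the pads) lies 155 mm ahead of it; z points along the fingers, y is the line along which they close (so a half turn about z gives the same grasp; the last joint's range is limited). The gripper opens to 85 mm and grips with 20 to 120 N. Pads are 22 mm wide; open, the fingers measure 114 mm over their backs; the gripper's body (76 mm by 85 mm) begins 54 mm behind the grasp point. The pads swing forward as they close: fully open they stand 13 mm farther back than shut.
Start: joints at [-1.134, 0.689, -0.195, 1.565, 0.157, 0.902, -0.215], TCP at [0.245, 0.575, 0.405] pointing down, gripper open.
Joint ranges: [-3.01, 3.01], [-0.46, 2.08], [-1.47, 1.51], [0.13, 2.56], [-1, 4.14], [0.04, 2.09], [-2.66, 2.66]. Speed limits (rad/s): [2.57, 2.57, 3.14, 3.14, 3.14, 3.14, 3.14].

INTERFACE

Orientations are given as a unit quaternion [w, x, y, z].
In Python, from workcell import * gives the robot as it stands.
- The arm moves only by the tool drive_tool, never from a script. Its arguments are lists of equal length, an entry for each row: "dp": the shift along the world's x, y, z in m, a list of three; "turn": the turn, a rotation vector about the world's x, y, z in degrees, a list of three; "jaw": the closure in counts, from 0 (fully open) to 255 (shut). A call has 1 to 12 rows; each row shifts and turns the commanded pose from where the row before left it; what a row does not reach is not made up. A row lasts 1/10 s, in which the tool goes at most 50 mm and 8.59 degrees, less where a joint would pass 70% of its speed; a pose out of reach is approached as far as the arm can. A call with a gripper value outside its range is refused whole. The fingers move at their own pace and stop on an object; "squeeze" is the grip in N (left out, the last holds). Time passes only in rows, so rows that do not move let the fingers close. It gives the time, the measured TCP pose, the force, the opening and the grip force at its end, in the units of the state.
- sense(): the state, without advancing time (a new reading comes with each control period).
- get_image(name): name is "scene" or "side" or "wrist"; returns a dict with "image" (420x560x3 uint8, red, green, blue), "vfov" (degrees; the focal length in pixels is half the picture's height over the tangent of half this angle, whatever the lens; pixels are square), "cx", "cy" (the principal point, pixels), "k1" (the pictures are not rectified: a ray, as slopes to the right and down, at radius r is drawn at 1 + k1 r^2 times it, then the intrinsics apply), "world_to_cam" (4x4, takes a point from world to camera coordinates). Camera axes: x right, y up, looking along -z (the intrinsics and any distortion apply to the point x, -y, -z); pixel columns grow to the right and rows downward; lengths in m; the calibration is good to about 2 mm. A picture is of the moment at which its call begins. There is no depth.
- close_job(): hands the job in; it is judged then, once.
Trained networks look in a picture, given as the dict that the camera call returned (one of the last four; its "shot" number tells which), for a name from the list of things; names that differ only in an ending like _2 or _b are one class to them, and where a whole thing is asked for, a point or a joint stands for the part that bears it (a point fixed in the world has none). Each returns a list of dicts, best first, with "conf" (0 to 1); they miss things now and then, are a little off and sometimes report something else, mostly with a low value. They report only what shows in the picture. A call takes as long as a camera call. They do not tell look-alikes from the thing itself.
- cut_out(picture, thing): "region" (420x560 bool, what is visible of it) and "rect" ([left, top, right, bottom] in pixels, round what is visible of it).
The state is a dict: "clock": time; "q": joint angles; "qvel": joint speeds; "effort": joint torques, N m; "ee_pos": TCP position; "tool_rot": TCP orientation; "wrist_force": force on the tool from outside, world axes, zero at the start; "moment": the same for the moment, N m; "opening": finger opening in m; "gripper_force": force on a finger pad.
Only numpy, scipy, OpenCV 4.12 (cv2) and the standard library are available. Lean on these libraries where they do the work, as an engineer would, in place of code of your own. Each camera call takes 0.05 s, during which the arm holds its last target. There are 200 camera calls.

## Working session

There is one attempt and no reset: what is moved stays moved. The work goes in short steps, Python scripts to look and compute and a tool call to move; the robot and the scene stay as the last step left them, time stands still between calls to the robot, and variables do not carry over. Pictures are saved under pics/ and viewed, at most 14 in all, crops included, and the job is handed in when it is done.

Besides the shell and the picture viewer there is one more tool, called after ">>>" as name(argument=value, ...) on one line, values as JSON. drive_tool: Moves the arm, as the interface text tells. Its arguments: {"type":"object","properties":{"dp":{"type":"array","items":{"type":"array","items":{"type":"number"}}},"turn":{"type":"array","items":{"type":"array","items":{"type":"number"}}},"jaw":{"type":"array","items":{"type":"number"}},"squeeze":{"type":"number"}},"required":["dp","turn","jaw"]}

```bash
ls; mkdir -p pics; cat > h.py <<'E'
from workcell import *
import numpy as np, cv2
from scipy.spatial.transform import Rotation as R
def save(p,n): cv2.imwrite('pics/%s.png'%n,p['image'][:,:,::-1])
def foc(p): return p['image'].shape[0]/2/np.tan(np.radians(p['vfov'])/2)
def to_world(p,uv,z):
    """pixels Nx2 -> world points on plane height z"""
    uv=np.atleast_2d(np.asarray(uv,float)); f=foc(p)
    K=np.array([[f,0,p['cx']],[0,f,p['cy']],[0,0,1.]])
    s=cv2.undistortPoints(uv[:,None],K,np.array([p['k1'],0,0,0,0.]))[:,0]
    d=np.c_[s[:,0],-s[:,1],-np.ones(len(s))]
    M=np.array(p['world_to_cam']); Rm=M[:3,:3]; c=-Rm.T@M[:3,3]
    d=d@Rm
    return c+d*((z-c[2])/d[:,2])[:,None]
def to_pix(p,X):
    X=np.atleast_2d(X); M=np.array(p['world_to_cam']); c=X@M[:3,:3].T+M[:3,3]
    s=np.c_[c[:,0]/-c[:,2],-c[:,1]/-c[:,2]]
    s=s*(1+p['k1']*(s**2).sum(1))[:,None]
    return s*foc(p)+[p['cx'],p['cy']]
def find(p,n,z,k=6):
    out=[]
    for r in cut_out(p,n)[:k]:
        m=r['region'].astype(np.uint8)
        cs,_=cv2.findContours(m,cv2.RETR_EXTERNAL,cv2.CHAIN_APPROX_NONE)
        if not cs: continue
        c=max(cs,key=cv2.contourArea)[:,0]
        w=to_world(p,c,z)[:,:2]
        (cx,cy),(a,b),_=rect=cv2.minAreaRect((w*1000).astype(np.float32))
        bx=cv2.boxPoints(rect); e=bx[1]-bx[0]; g=bx[2]-bx[1]
        if np.hypot(*g)>np.hypot(*e): e=g
        an=np.degrees(np.arctan2(e[1],e[0]))
        an=(an+90)%180-90
        out.append((r['conf'],np.round([cx,cy]),np.round([max(a,b),min(a,b)]),round(float(an),1),[int(v) for v in r['rect']]))
    return out
E
python3 - <<'E'
from h import *
s=sense(); print(s['ee_pos'],s['tool_rot'],s['clock'],s['opening'])
for c in ['scene','side','wrist']:
    p=get_image(c); save(p,c+'0')
    print(c,p['vfov'],p['k1'],-np.array(p['world_to_cam'])[:3,:3].T@np.array(p['world_to_cam'])[:3,3])
    for n,z in [('panel1',.012),('holddown1',.023),('carrier',.01),('caul',.012),('glue',0),('mallet',.02),('offcut',.03)]:
        for o in find(p,n,z): print(n,*o)
E
```

```text
pics
[0.24491083 0.57464937 0.4038437 ] [-1.23705562e-04  2.00031035e-01  9.79789108e-01 -9.35032851e-04] 0.0 0.08548752716773451
scene 49.597043815394294 -0.0767290978037972 [ 0.98066389 -0.53128439  1.19631602]
panel1 0.83 [469. 380.] [110.  55.] 1.9 [312, 123, 341, 139]
panel1 0.76 [561.  73.] [106.  54.] -9.8 [276, 192, 307, 222]
panel1 0.72 [697. 415.] [159.  56.] -53.3 [377, 138, 396, 175]
panel1 0.62 [355.  10.] [151.  62.] 45.2 [202, 177, 252, 197]
panel1 0.59 [558. -86.] [106.  53.] -3.4 [242, 226, 277, 257]
holddown1 0.95 [644. -92.] [89. 59.] 86.1 [263, 242, 295, 272]
holddown1 0.94 [560. 377.] [95. 59.] -85.0 [335, 132, 359, 155]
holddown1 0.86 [615. 224.] [94. 62.] 85.9 [318, 168, 350, 194]
holddown1 0.68 [ 526. -397.] [173.  80.] -2.3 [146, 286, 206, 346]
holddown1 0.66 [647.  58.] [91. 62.] 81.6 [293, 205, 327, 237]
holddown1 0.45 [754. 245.] [104.  52.] 83.7 [357, 186, 391, 211]
carrier 0.72 [ 520. -394.] [173.  82.] -1.1 [142, 286, 208, 347]
caul 0.92 [ 566. -242.] [157.  53.] -6.5 [199, 261, 247, 305]
glue 0.96 [ 725. -220.] [116.  77.] -52.2 [257, 289, 290, 332]
ma
[... 647 characters left out ...]
0.75 [606. 216.] [108.  56.] 82.0 [252, 157, 272, 180]
holddown1 0.68 [552. 375.] [118.  60.] -89.1 [219, 133, 242, 150]
holddown1 0.61 [640.  52.] [107.  58.] 80.3 [279, 184, 304, 216]
carrier 0.67 [ 517. -393.] [172.  88.] -0.7 [261, 349, 368, 418]
caul 0.8 [ 562. -243.] [149.  60.] -6.9 [269, 288, 345, 327]
glue 0.65 [ 807. -167.] [264.  83.] 44.1 [367, 216, 414, 298]
mallet 0.84 [777.  38.] [275.  91.] 80.4 [316, 164, 378, 230]
offcut 0.85 [746. 232.] [126.  49.] 75.0 [300, 139, 316, 165]
offcut 0.53 [468. 350.] [116.  68.] 0.9 [184, 142, 223, 157]
wrist 58.217085597967426 -0.009454955862972143 [0.17912362 0.60247947 0.37407267]
panel1 0.8 [431. 386.] [57. 50.] -87.3 [165, 355, 220, 406]
```

```bash
python3 - <<'E'
import cv2
a=cv2.imread('pics/scene0.png')[100:360,110:430]
cv2.imwrite('pics/s0c.png',cv2.resize(a,None,fx=2.3,fy=2.3,interpolation=cv2.INTER_CUBIC))
E
```

```text
(no output)
```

View pics/s0c.png

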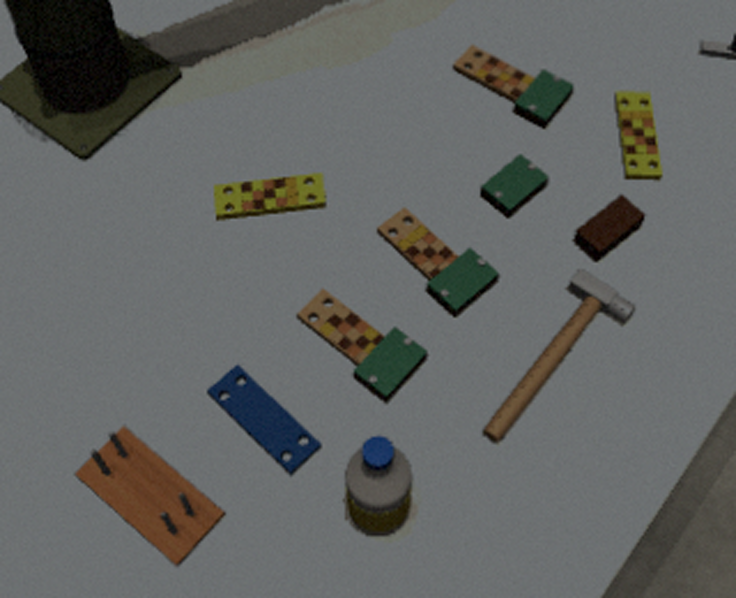

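View pics/wrist0.png

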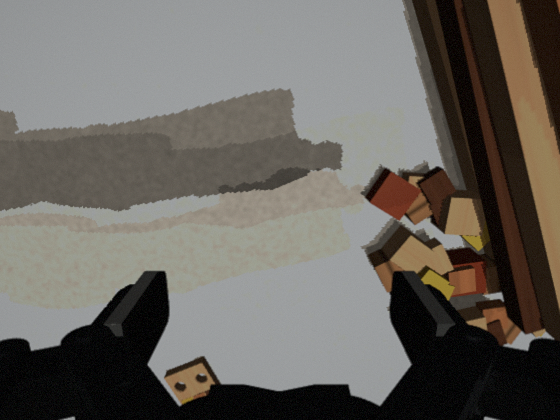

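Three panels are in place: hold-downs at scene crop (545,97), (462,280) and (390,360). The hold-down at (515,185) is empty. Two yellow look-alikes lie loose at (270,195) and (638,135). The caul is blue at (263,418), and the carrier with its posts is at (150,495). In the wrist view, image-down is world +x. I'll move over the leftmost panel first.

>>> drive_tool(dp=[[0.04, -0.03, -0.01], [0.04, -0.03, -0.01], [0.04, -0.03, -0.01], [0.04, -0.03, -0.01], [0.04, -0.03, -0.01], [0.04, -0.03, -0.01], [0.005, -0.015, -0.01], [0, 0, 0]], turn=[[0, 0, 4], [0, 0, 4], [0, 0, 4], [0, 0, 4], [0, 0, 4], [0, 0, 4], [0, 0, 1], [0, 0, 0]], jaw=[0, 0, 0, 0, 0, 0, 0, 0], squeeze=60)

```text
clock: 2.0
ee_pos: [0.4874, 0.3794, 0.3341]
tool_rot: [-0.001, -0.013, 1.0, -0.002]
wrist_force: [-1.0, 0.3, -0.6]
opening: 0.0854
gripper_force: 0.0
```

```bash
cat >> h.py <<'E'
def tool():
    s=sense(); Rm=R.from_quat(np.array(s['tool_rot'])[[1,2,3,0]]).as_matrix()
    return np.array(s['ee_pos']),Rm,np.degrees(np.arctan2(Rm[1,1],Rm[0,1]))-90,np.degrees(np.arccos(-Rm[2,2]))
def holes(p,z,lo=4,hi=40):
    """dark round blobs near radius of 13mm hole, as world points at plane z"""
    pass
E
python3 - <<'E'
from h import *
e,Rm,yaw,tilt=tool(); print(e,yaw,tilt)
p=get_image('wrist'); save(p,'w1')
print(np.array(p['world_to_cam']))
for n,z in [('panel1',.012),('holddown1',.023)]:
    for o in find(p,n,z): print(n,*o)
E
```

```text
[0.48741602 0.37935969 0.33409139] 1.5387147390953544 0.29251539547978866
[[-0.0274609   0.99961135 -0.00480081 -0.36353033]
 [-0.95916376 -0.02770166 -0.28149156  0.4946889 ]
 [-0.28151515 -0.00312525  0.95955169 -0.17304403]
 [ 0.          0.          0.          1.        ]]
panel1 0.79 [673. 445.] [85. 60.] -53.4 [291, 342, 397, 400]
holddown1 0.89 [552. 386.] [79. 62.] -87.7 [240, 234, 338, 306]
holddown1 0.68 [593. 206.] [63. 36.] -41.9 [60, 277, 113, 337]
```

View pics/w1.png

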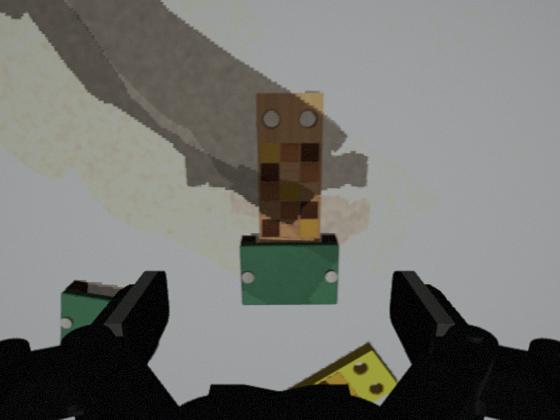

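The wrist view shows the panel at columns 257–323 with its front edge at row 93. Its holes are at (271,119) and (307,119), and the lip is at (290,270). Next I'll project these into the world frame.

```bash
python3 - <<'E'
from h import *
p=get_image('wrist')
print(to_world(p,[(257,93),(323,93),(271,119),(307,119),(261,238),(322,240)],.012).round(4))
print(to_world(p,[(241,249),(338,249),(243,304),(337,304)],.023).round(4))
E
```

```text
[[0.4101 0.3666 0.012 ]
 [0.4083 0.4158 0.012 ]
 [0.4287 0.3776 0.012 ]
 [0.4277 0.4049 0.012 ]
 [0.5255 0.3723 0.012 ]
 [0.5255 0.4231 0.012 ]]
[[0.5313 0.3567 0.023 ]
 [0.5285 0.4351 0.023 ]
 [0.5814 0.3588 0.023 ]
 [0.5786 0.4383 0.023 ]]
```

>>> drive_tool(dp=[[0.0, 0.005, -0.03], [0, 0.005, -0.03], [0, 0.003, -0.03], [0, 0, 0], [0, 0, 0]], turn=[[0, 0, 1], [0, 0, 0], [0, 0, 0], [0, 0, 0], [0, 0, 0]], jaw=[0, 0, 0, 0, 0])

```text
clock: 2.7
ee_pos: [0.4844, 0.398, 0.2466]
tool_rot: [-0.0, -0.027, 1.0, 0.0]
wrist_force: [-0.0, 0.5, 0.9]
opening: 0.0853
gripper_force: 0.0
```

```bash
python3 - <<'E'
from h import *
e,Rm,yaw,tilt=tool(); print(e,yaw,tilt)
p=get_image('wrist'); save(p,'w2'); print(p['cx'],p['cy'])
print('axis pix',to_pix(p,[e+Rm[:,2]*.155,e+Rm[:,2]*.24]))
for v in [(.484,.394)]:
    c,s=np.cos(.044),np.sin(.044)
    print(to_pix(p,[[v[0]+c*a-s*b,v[1]+s*a+c*b,.012] for a,b in [(-75,-25),(-75,25),(-56,-14),(-56,14)] for a,b in [(a/1000,b/1000)]]).round())
E
```

```text
[0.48437431 0.39801364 0.24659436] 3.0522121544580756 0.05370593543404297
279.0125677186982 207.64650682063404
axis pix [[280.84647745 298.29329331]
 [280.16856537 223.84742831]]
[[225.  88.]
 [322.  89.]
 [247. 126.]
 [300. 126.]]
```

View pics/w2.png

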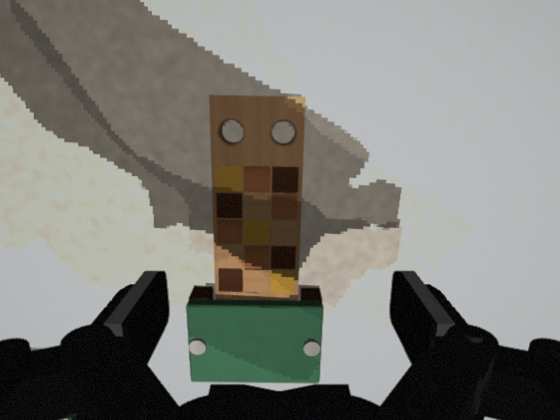

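```bash
python3 - <<'E'
from h import *
p=get_image('wrist')
e,Rm,yaw,tilt=tool(); print(e,yaw,tilt)
print(to_world(p,[(210,96),(306,96),(232,131),(284,131),(216,297),(301,297)],.012).round(4))
print('axis',to_pix(p,[e+Rm[:,2]*.155]),np.array(p['world_to_cam'])[0])
p=get_image('scene')
q=to_pix(p,[[.409,.391,.012],[.409,.380,.012]]);print(q)
E
```

```text
[0.48539479 0.39762504 0.24785237] 2.968065301429675 0.1882721135071853
[[0.4155 0.358  0.012 ]
 [0.4128 0.4079 0.012 ]
 [0.4328 0.3698 0.012 ]
 [0.4314 0.3975 0.012 ]
 [0.5329 0.3618 0.012 ]
 [0.5302 0.4135 0.012 ]]
axis [[280.22721877 299.97069793]] [-0.05315039  0.99858442  0.00204602 -0.3713729 ]
[[311.37848931 120.95020242]
 [309.52389899 122.82140692]]
```

>>> drive_tool(dp=[[0, 0, 0], [0, 0, 0], [0, 0, 0]], turn=[[0, 0, 0], [0, 0, 0], [0, 0, 0]], jaw=[0, 0, 0])

```text
clock: 3.15
ee_pos: [0.4855, 0.3964, 0.2465]
tool_rot: [0.0, -0.025, 1.0, 0.0]
wrist_force: [-0.5, 0.3, 1.0]
opening: 0.0851
gripper_force: 0.0
```

```bash
python3 - <<'E'
from h import *
for i in range(4):
    p=get_image('wrist')
    e,Rm,yaw,tilt=tool(); print(e.round(4),round(yaw,2),round(tilt,2), to_world(p,[(258,96),(258,131)],.012)[:,:2].round(4).tolist(), np.array(p['world_to_cam'])[0].round(4))
    for o in find(p,'holddown1',.023)[:1]: print(o)
p=get_image('side'); save(p,'side2')
for o in find(p,'holddown1',.023): print(o)
E
```

```text
[0.4854 0.3964 0.2463] 2.91 0.03 [[0.4145, 0.3813], [0.4323, 0.382]] [-5.130e-02  9.987e-01  6.000e-04 -3.705e-01]
(0.83, array([550., 386.]), array([79., 66.]), -87.7, [190, 285, 326, 383])
[0.4854 0.3964 0.246 ] 2.92 0.01 [[0.4143, 0.3812], [0.4321, 0.3819]] [-5.140e-02  9.987e-01  3.000e-04 -3.703e-01]
(0.76, array([550., 386.]), array([79., 66.]), -87.7, [191, 282, 326, 385])
[0.4853 0.3964 0.2459] 2.92 0.01 [[0.4142, 0.3812], [0.432, 0.3819]] [-5.150e-02  9.987e-01  1.000e-04 -3.702e-01]
(0.56, array([550., 386.]), array([80., 66.]), -87.4, [187, 286, 326, 383])
[0.4853 0.3965 0.2458] 2.92 0.01 [[0.4141, 0.3812], [0.4319, 0.3819]] [-5.160e-02  9.987e-01  1.000e-04 -3.702e-01]
(0.93, array([550., 387.]), array([79., 66.]), -87.7, [188, 285, 325, 382])
(0.85, array([640.,  52.]), array([107.,  58.]), 80.4, [279, 186, 304, 217])
(0.73, array([ 638., -101.]), array([100.,  60.]), 86.7, [296, 224, 331, 263])
(0.69, array([554., 370.]), array([109.,  54.]), -89.5, [220, 134, 240, 151])
```

>>> drive_tool(dp=[[0.003, -0.012, 0], [0, 0, -0.02], [0, 0, -0.02], [0, 0, -0.015], [0, 0, -0.007], [0, 0, 0], [0, 0, 0], [0, 0, 0], [0, 0, 0], [0, 0, 0]], turn=[[0, 0, 0], [0, 0, 0], [0, 0, 0], [0, 0, 0], [0, 0, 0], [0, 0, 0], [0, 0, 0], [0, 0, 0], [0, 0, 0], [0, 0, 0]], jaw=[0, 0, 0, 0, 0, 0, 0, 0, 0, 0])

```text
clock: 4.65
ee_pos: [0.4885, 0.3846, 0.1845]
tool_rot: [0.0, -0.026, 1.0, 0.0]
wrist_force: [-0.2, -1.1, 0.5]
opening: 0.0853
gripper_force: 0.0
```

>>> drive_tool(dp=[[0, 0, -0.005], [0, 0, -0.005], [0, 0, 0], [0, 0, 0], [0, 0, 0], [0, 0, 0], [0, 0, 0], [0, 0, 0], [0, 0, 0], [0, 0, 0], [0, 0, 0], [0, 0, 0]], turn=[[0, 0, 0], [0, 0, 0], [0, 0, 0], [0, 0, 0], [0, 0, 0], [0, 0, 0], [0, 0, 0], [0, 0, 0], [0, 0, 0], [0, 0, 0], [0, 0, 0], [0, 0, 0]], jaw=[0, 0, 0, 60, 100, 140, 160, 160, 160, 160, 160, 160], squeeze=60)

```text
clock: 5.85
ee_pos: [0.4885, 0.3847, 0.1744]
tool_rot: [0.0, -0.025, 1.0, 0.0]
wrist_force: [-0.3, 0.9, 5.5]
opening: 0.0479
gripper_force: 62.5
```

>>> drive_tool(dp=[[0, 0, 0.001], [-0.01, -0.0005, 0], [-0.015, -0.0005, 0], [-0.015, -0.001, 0], [-0.015, -0.0005, 0], [-0.005, 0, 0], [0, 0, 0], [0, 0, 0], [0, 0, 0], [0, 0, 0], [0, 0, 0]], turn=[[0, 0, 0], [0, 0, 0], [0, 0, 0], [0, 0, 0], [0, 0, 0], [0, 0, 0], [0, 0, 0], [0, 0, 0], [0, 0, 0], [0, 0, 0], [0, 0, 0]], jaw=[160, 160, 160, 160, 160, 160, 160, 160, 160, 160, 160])

```text
clock: 6.95
ee_pos: [0.4288, 0.3818, 0.1749]
tool_rot: [0.0, -0.025, 1.0, 0.0]
wrist_force: [0.4, 0.2, -1.5]
opening: 0.0479
gripper_force: 61.9
```

```bash
python3 - <<'E'
from h import *
e,Rm,yaw,tilt=tool(); print(e,yaw,tilt)
p=get_image('wrist'); save(p,'w3')
for a in [.015,.012]: print(to_pix(p,[e+Rm@[x/1000,y/1000,e[2]-a] for x in (75,56) for y in (25,14,-14,-25)]).round().tolist())
E
```

```text
[0.42877818 0.38183126 0.17485457] 2.8771083796689823 0.021367810550537044
[[358.0, 86.0], [324.0, 86.0], [238.0, 86.0], [205.0, 86.0], [355.0, 144.0], [322.0, 144.0], [240.0, 144.0], [208.0, 144.0]]
[[356.0, 86.0], [323.0, 86.0], [239.0, 86.0], [206.0, 86.0], [353.0, 143.0], [321.0, 143.0], [241.0, 143.0], [209.0, 143.0]]
```

View pics/w3.png

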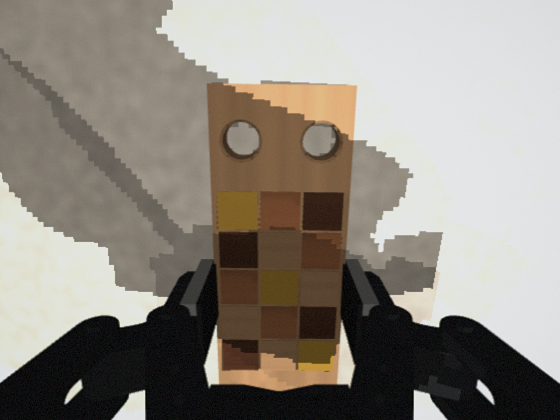

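The panel is in grip and centred: holes at (241,139) and (322,140) against a predicted row of 143. I'll lift it and carry it to beside the carrier for a look.

>>> drive_tool(dp=[[0, 0, 0.02], [0, 0, 0.03], [0, 0, 0.03], [0, 0, 0.03], [0.01, -0.04, 0.03], [0.01, -0.045, 0.03], [0.01, -0.045, 0.015], [0.01, -0.045, 0], [0.01, -0.045, 0], [0.01, -0.045, 0], [0.01, -0.045, 0], [0.01, -0.045, 0]], turn=[[0, 0, 0], [0, 0, 0], [0, 0, 0], [0, 0, 0], [0, 0, -0.5], [0, 0, -0.5], [0, 0, -0.5], [0, 0, -0.5], [0, 0, -0.5], [0, 0, -0.5], [0, 0, -0.5], [0, 0, -0.5]], jaw=[160, 160, 160, 160, 160, 160, 160, 160, 160, 160, 160, 160])

```text
clock: 8.2
ee_pos: [0.5073, 0.0298, 0.3567]
tool_rot: [0.0, 0.01, 1.0, -0.0]
wrist_force: [0.6, -0.1, -0.6]
opening: 0.0479
gripper_force: 62.3
```

>>> drive_tool(dp=[[0.01, -0.045, 0], [0.01, -0.045, 0], [0.01, -0.045, 0], [0.01, -0.045, 0], [0.01, -0.045, 0], [0, -0.045, 0], [0, -0.035, 0], [0, -0.016, 0], [0, 0, 0], [0, 0, 0], [0, 0, 0], [0, 0, 0]], turn=[[0, 0, 0], [0, 0, 0], [0, 0, 0], [0, 0, 0], [0, 0, 0], [0, 0, 0], [0, 0, 0], [0, 0, 0], [0, 0, 0], [0, 0, 0], [0, 0, 0], [0, 0, 0]], jaw=[160, 160, 160, 160, 160, 160, 160, 160, 160, 160, 160, 160])

```text
clock: 9.4
ee_pos: [0.5578, -0.2868, 0.3568]
tool_rot: [0.0, 0.008, 1.0, 0.001]
wrist_force: [0.2, 0.9, -0.9]
opening: 0.0481
gripper_force: 62.3
```

>>> drive_tool(dp=[[0, 0, 0], [0, 0, 0], [0, 0, 0], [0, 0, 0]], turn=[[0, 0, 0], [0, 0, 0], [0, 0, 0], [0, 0, 0]], jaw=[160, 160, 160, 160])

```text
clock: 9.8
ee_pos: [0.5572, -0.2891, 0.3566]
tool_rot: [-0.0, 0.009, 1.0, 0.0]
wrist_force: [-0.7, -0.4, -1.1]
opening: 0.0479
gripper_force: 62.3
```

```bash
python3 - <<'E'
from h import *
e,Rm,yaw,tilt=tool(); print(e,yaw,tilt,sense()['opening'])
p=get_image('wrist'); save(p,'w4')
v=to_pix(p,[[.52+x,-.394+y,.08] for x in(-.056,.056) for y in (-.014,.014)]); print(v)
for c in ['scene','side']:
    q=get_image(c); save(q,c+'4'); v=to_pix(q,[[.52+x,-.394+y,.08] for x in(-.056,.056) for y in (-.014,.014)]); print(v.round().tolist())
E
```

```text
[ 0.55720849 -0.28907188  0.35655357] -1.0728566551526768 0.0065310408860425676 0.04785706105053823
[[ 83.38724512  63.72196715]
 [128.79615859  62.69023578]
 [109.60835191 235.16134803]
 [149.65056319 234.49929352]]
[[150.0, 296.0], [158.0, 288.0], [181.0, 322.0], [189.0, 314.0]]
[[288.0, 384.0], [282.0, 368.0], [353.0, 362.0], [346.0, 347.0]]
```

View pics/w4.png

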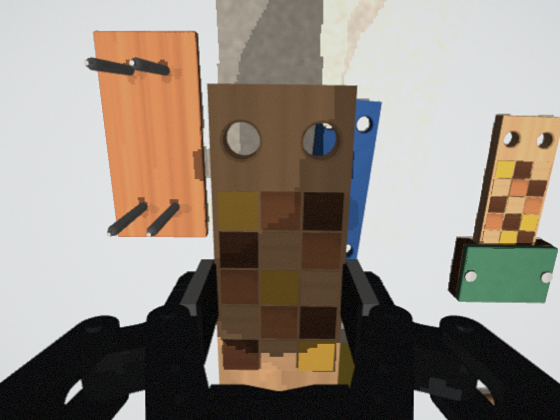

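Post tips appear near (88,63), (132,62), (110,231) and (152,231). I'll zoom in to refine them.

```bash
python3 - <<'E'
import cv2,numpy as np
a=cv2.imread('pics/w4.png')
t=[cv2.resize(a[y:y+24,x:x+32],(384,288),interpolation=cv2.INTER_NEAREST) for x,y in [(78,50),(122,50),(98,219),(140,219)]]
cv2.imwrite('pics/w4z.png',np.vstack([np.hstack(t[:2]),np.hstack(t[2:])]))
E
```

```text
(no output)
```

View pics/w4z.png

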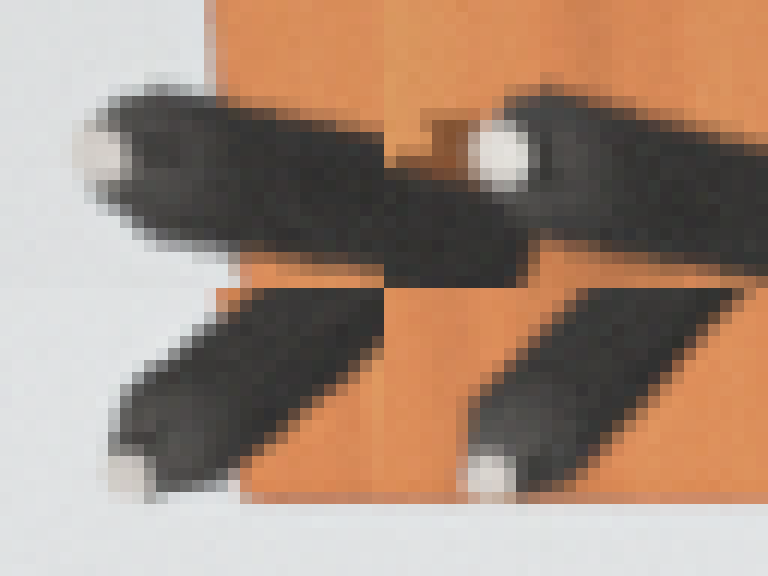

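The bright tips sit at (85.8,62.4), (131.2,62.4), (108.2,234.3) and (148.3,234.1).

```bash
python3 - <<'E'
from h import *
p=get_image('wrist')
e,Rm,yaw,_=tool()
w=to_world(p,[(85.8,62.4),(131.2,62.4),(108.2,234.3),(148.3,234.1)],.08); print(w.round(4),w.mean(0).round(4))
d=w[2]+w[3]-w[0]-w[1]; g=w[1]-w[0]+w[3]-w[2]
print(np.linalg.norm(d)/2,np.linalg.norm(g)/2,np.degrees(np.arctan2(d[1],d[0])),np.degrees(np.arctan2(-g[0],g[1])),e,yaw)
# in-hand offset: front holes observed in w3 at (241.5,139.5),(321.5,140)
E
```

```text
[[ 0.4632 -0.4065  0.08  ]
 [ 0.4638 -0.3786  0.08  ]
 [ 0.5753 -0.409   0.08  ]
 [ 0.5756 -0.381   0.08  ]] [ 0.5195 -0.3938  0.08  ]
0.1119617786916374 0.027936473483934673 -1.2642057751130675 -0.9677327176080582 [ 0.55717283 -0.28920022  0.3565589 ] -1.08757713295617
```

>>> drive_tool(dp=[[-0.01, -0.03, 0], [-0.01, -0.03, 0], [-0.01, -0.03, 0], [-0.007, -0.0145, 0], [0, 0, -0.03], [0, 0, -0.03], [0, 0, -0.016], [0, 0, 0], [0, 0, 0], [0, 0, 0], [0, 0, 0], [0, 0, 0]], turn=[[0, 0, -0.1], [0, 0, 0], [0, 0, 0], [0, 0, 0], [0, 0, 0], [0, 0, 0], [0, 0, 0], [0, 0, 0], [0, 0, 0], [0, 0, 0], [0, 0, 0], [0, 0, 0]], jaw=[160, 160, 160, 160, 160, 160, 160, 160, 160, 160, 160, 160])

```text
clock: 11.2
ee_pos: [0.5205, -0.3938, 0.2816]
tool_rot: [0.001, 0.01, 1.0, -0.0]
wrist_force: [-0.7, 0.2, -1.5]
opening: 0.0479
gripper_force: 62.2
```

```bash
python3 - <<'E'
from h import *
p=get_image('wrist'); save(p,'w5')
for i in range(2): print(*tool(),sense()['opening']); get_image('wrist')
a=p['image'][20:200,170:400,::-1]
cv2.imwrite('pics/w5z.png',cv2.resize(a,None,fx=3,fy=3,interpolation=cv2.INTER_CUBIC))
E
```

```text
[ 0.52038631 -0.39375118  0.28138594] [[-9.99786538e-01  2.06368761e-02  9.99372973e-04]
 [ 2.06361751e-02  9.99786802e-01 -7.06695848e-04]
 [-1.01374390e-03 -6.85921759e-04 -9.99999251e-01]] -1.1824901234311938 0.07012980258769978 0.04786334265818472
[ 0.52031544 -0.39370709  0.28114045] [[-9.99787421e-01  2.06075668e-02  6.63941488e-04]
 [ 2.06072697e-02  9.99787546e-01 -4.51180423e-04]
 [-6.73098162e-04 -4.37402490e-04 -9.99999678e-01]] -1.1808103018609444 0.04599328230708643 0.04808442070193137
```

View pics/w5z.png

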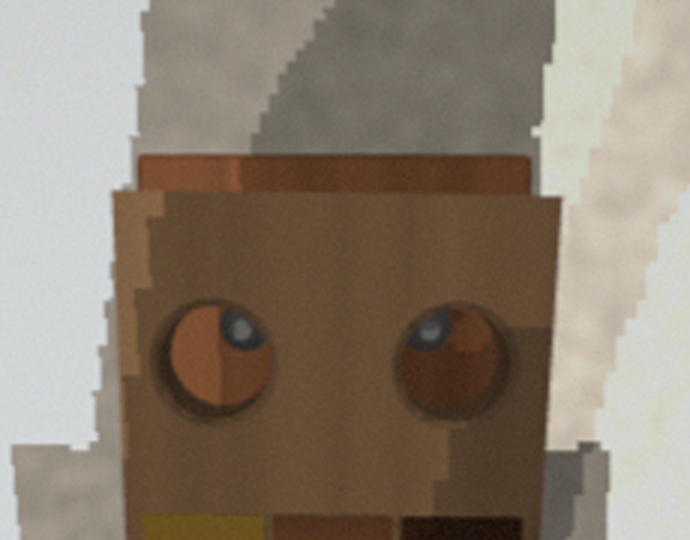

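The post tips show symmetrically through both holes, at crop (240,328) and (430,328), so I can lower.

>>> drive_tool(dp=[[0, 0, -0.01], [0, 0, -0.01], [0, 0, -0.01], [0, 0, -0.01], [0, 0, 0], [0, 0, 0], [0, 0, 0]], turn=[[0, 0, 0], [0, 0, 0], [0, 0, 0], [0, 0, 0], [0, 0, 0], [0, 0, 0], [0, 0, 0]], jaw=[160, 160, 160, 160, 160, 160, 160])

```text
clock: 12.05
ee_pos: [0.5205, -0.3937, 0.2409]
tool_rot: [0.0, 0.01, 1.0, -0.0]
wrist_force: [0.3, 0.9, -1.3]
opening: 0.0476
gripper_force: 62.3
```

>>> drive_tool(dp=[[0, 0, -0.01], [0, 0, -0.01], [0, 0, -0.01], [0, 0, -0.01], [0, 0, -0.01], [0, 0, -0.003], [0, 0, 0], [0, 0, 0], [0, 0, 0], [0, 0, 0]], turn=[[0, 0, 0], [0, 0, 0], [0, 0, 0], [0, 0, 0], [0, 0, 0], [0, 0, 0], [0, 0, 0], [0, 0, 0], [0, 0, 0], [0, 0, 0]], jaw=[160, 160, 160, 160, 160, 160, 160, 160, 160, 160])

```text
clock: 13.05
ee_pos: [0.5204, -0.3938, 0.1881]
tool_rot: [0.0, 0.01, 1.0, -0.0]
wrist_force: [1.0, -0.1, -1.4]
opening: 0.048
gripper_force: 62.3
```

>>> drive_tool(dp=[[0, 0, -0.003], [0, 0, 0], [0, 0, 0], [0, 0, 0], [0, 0, 0], [0, 0, 0], [0, 0, 0], [0, 0, 0], [0, 0, 0.01], [0, 0, 0.02], [0, 0, 0.03], [0, 0, 0.03]], turn=[[0, 0, 0], [0, 0, 0], [0, 0, 0], [0, 0, 0], [0, 0, 0], [0, 0, 0], [0, 0, 0], [0, 0, 0], [0, 0, 0], [0, 0, 0], [0, 0, 0], [0, 0, 0]], jaw=[160, 160, 160, 160, 0, 0, 0, 0, 0, 0, 0, 0])

```text
clock: 14.25
ee_pos: [0.5201, -0.3935, 0.276]
tool_rot: [-0.0, 0.01, 1.0, 0.0]
wrist_force: [0.7, -0.9, 0.3]
opening: 0.0852
gripper_force: 0.0
```

>>> drive_tool(dp=[[0, 0.02, 0.04], [0, 0.045, 0], [0.005, 0.045, 0], [0.005, 0.045, 0], [0.005, 0.045, 0], [0.005, 0.045, 0], [0.005, 0.045, 0], [0.005, 0.045, 0], [0.01, 0.045, 0], [0.01, 0.045, 0], [0.01, 0.03, 0], [0, 0.015, 0]], turn=[[0, 0, 0], [0, 0, -1], [0, 0, -1], [0, 0, -1], [0, 0, -1], [0, 0, -1], [0, 0, -1], [0, 0, -1], [0, 0, -1], [0, 0, 0], [0, 0, 0], [0, 0, 0]], jaw=[0, 0, 0, 0, 0, 0, 0, 0, 0, 0, 0, 0])

```text
clock: 15.45
ee_pos: [0.5809, 0.0807, 0.3156]
tool_rot: [0.001, 0.078, 0.997, 0.002]
wrist_force: [-0.1, 0.4, 0.4]
opening: 0.0853
gripper_force: 0.0
```

>>> drive_tool(dp=[[0, 0, -0.035], [0, 0, -0.025], [0, 0, 0], [0, 0, 0], [0, 0, 0], [0, 0, 0], [0, 0, 0], [0, 0, 0]], turn=[[0, 0, 0], [0, 0, 0], [0, 0, 0], [0, 0, 0], [0, 0, 0], [0, 0, 0], [0, 0, 0], [0, 0, 0]], jaw=[0, 0, 0, 0, 0, 0, 0, 0])

```text
clock: 16.25
ee_pos: [0.5804, 0.0763, 0.2552]
tool_rot: [0.001, 0.08, 0.997, 0.0]
wrist_force: [-0.7, 0.1, -0.6]
opening: 0.0854
gripper_force: 0.0
```

```bash
python3 - <<'E'
from h import *
p=get_image('wrist'); save(p,'w6'); print(tool()[0],tool()[2:])
for o in find(p,'panel1',.012)+find(p,'holddown1',.023): print(o)
q=get_image('scene')
for n,z in [('panel1',.012),('carrier',.01),('caul',.012)]:
    for o in find(q,n,z): print(n,*o)
a=np.hstack([p['image'],cv2.resize(q['image'][230:370,110:250],(420,420))])[:,:,::-1]
cv2.imwrite('pics/w6c.png',cv2.resize(a,None,fx=.81,fy=.81))
E
```

```text
[0.58031874 0.07632406 0.25503257] (np.float64(-9.182614504514262), np.float64(0.04181030529682239))
(0.59, array([563.,  75.]), array([113.,  50.]), -9.8, [227, 89, 319, 280])
(0.96, array([637.,  64.]), array([79., 64.]), 80.8, [209, 270, 340, 364])
(0.95, array([621., -71.]), array([76., 28.]), -84.5, [0, 295, 104, 349])
(0.57, array([604., 210.]), array([60., 58.]), 81.4, [464, 175, 560, 277])
panel1 0.95 [557. -88.] [108.  55.] -3.3 [237, 224, 274, 256]
panel1 0.91 [561.  72.] [106.  57.] -10.1 [275, 193, 307, 221]
panel1 0.78 [356.   9.] [151.  59.] 45.7 [203, 174, 251, 194]
panel1 0.74 [ 519. -394.] [156.  54.] -2.2 [147, 294, 199, 338]
panel1 0.59 [700. 415.] [154.  56.] -52.7 [376, 139, 395, 175]
carrier 0.8 [ 520. -395.] [177.  84.] -1.2 [142, 291, 208, 343]
caul 0.65 [ 565. -243.] [154.  56.] -7.6 [200, 259, 249, 304]
```

View pics/w6c.png

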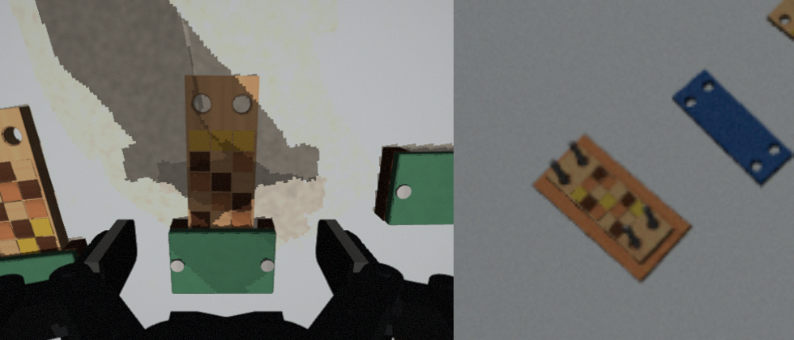

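The first panel lies flat on the posts. The second panel's front corners are at about (230,94) and (320,94), with holes at (249,128) and (299,128).

```bash
cat >> h.py <<'E'
def pan(p,corn,hol,z=.012):
    w=to_world(p,corn+hol,z)[:,:2]; g=(w[1]-w[0])+(w[3]-w[2]); a=np.arctan2(-g[0],g[1]); u=np.array([np.cos(a),np.sin(a)])
    print(np.degrees(a).round(2),((w[0]+w[1])/2+.075*u).round(4),((w[2]+w[3])/2+.056*u).round(4))
E
python3 - <<'E'
from h import *
p=get_image('wrist'); pan(p,[(229.6,94),(319.8,94)],[(249.4,128),(298.8,128)]); print(tool()[0])
E
```

```text
-9.14 [0.5819 0.0732] [0.5808 0.0729]
[0.58019751 0.07641424 0.25452672]
```

>>> drive_tool(dp=[[0.001, -0.0035, 0], [0, 0, -0.02], [0, 0, -0.02], [0, 0, -0.02], [0, 0, -0.01], [0, 0, -0.005], [0, 0, 0], [0, 0, 0], [0, 0, 0], [0, 0, 0], [0, 0, 0], [0, 0, -0.005]], turn=[[0, 0, 0], [0, 0, 0], [0, 0, 0], [0, 0, 0], [0, 0, 0], [0, 0, 0], [0, 0, 0], [0, 0, 0], [0, 0, 0], [0, 0, 0], [0, 0, 0], [0, 0, 0]], jaw=[0, 0, 0, 0, 0, 0, 0, 0, 0, 0, 0, 0])

```text
clock: 17.85
ee_pos: [0.5816, 0.0729, 0.1752]
tool_rot: [0.001, 0.08, 0.997, 0.0]
wrist_force: [-0.4, -0.7, 0.2]
opening: 0.0853
gripper_force: 0.0
```

>>> drive_tool(dp=[[0, 0, 0], [0, 0, 0], [0, 0, 0], [0, 0, 0], [0, 0, 0], [0, 0, 0], [0, 0, 0], [0, 0, 0], [0, 0, 0], [0, 0, 0]], turn=[[0, 0, 0], [0, 0, 0], [0, 0, 0], [0, 0, 0], [0, 0, 0], [0, 0, 0], [0, 0, 0], [0, 0, 0], [0, 0, 0], [0, 0, 0]], jaw=[0, 60, 100, 140, 160, 160, 160, 160, 160, 160])

```text
clock: 18.85
ee_pos: [0.5814, 0.0729, 0.175]
tool_rot: [0.0, 0.08, 0.997, 0.0]
wrist_force: [0.1, 0.1, 5.8]
opening: 0.0482
gripper_force: 62.5
```

>>> drive_tool(dp=[[0, 0, 0.001], [-0.01, 0.0015, 0], [-0.015, 0.0025, 0], [-0.015, 0.0025, 0], [-0.015, 0.0025, 0], [-0.004, 0.0005, 0], [0, 0, 0], [0, 0, 0], [0, 0, 0], [0, 0, 0]], turn=[[0, 0, 0], [0, 0, 0], [0, 0, 0], [0, 0, 0], [0, 0, 0], [0, 0, 0], [0, 0, 0], [0, 0, 0], [0, 0, 0], [0, 0, 0]], jaw=[160, 160, 160, 160, 160, 160, 160, 160, 160, 160])

```text
clock: 19.85
ee_pos: [0.5228, 0.0821, 0.1755]
tool_rot: [0.0, 0.08, 0.997, 0.0]
wrist_force: [-0.8, 0.7, -1.8]
opening: 0.0484
gripper_force: 62.0
```

```bash
cat >> h.py <<'E'
def inhand(p,z=.013):
    """front-hole blobs through a held panel, mean in tool frame (mm); ideal (56, +-14)"""
    e,Rm,yaw,_=tool()
    g=cv2.cvtColor(p['image'],cv2.COLOR_RGB2GRAY)
    c=cv2.HoughCircles(cv2.medianBlur(g,3)[100:180,195:370],cv2.HOUGH_GRADIENT,1,40,param1=80,param2=12,minRadius=15,maxRadius=23)
    if c is None: print('none'); return
    for u,v,r in c[0][:3]:
        w=to_world(p,[(u+195,v+100)],z)[0]; t=Rm.T@(w-e); print((u+195,v+100,r),(t[:2]*1000).round(1))
E
python3 - <<'E'
from h import *
p=get_image('wrist'); save(p,'w7'); print(tool()[0]); inhand(p)
for o in find(p,'panel1',.012): print(o)
q=get_image('wrist'); q=dict(q); q['image']=cv2.imread('pics/w3.png')[:,:,::-1].copy(); inhand(q)
E
```

```text
[0.52268214 0.0821427  0.1755439 ]
(np.float32(240.5), np.float32(142.5), np.float32(18.3)) [ 56. -14.]
(np.float32(317.5), np.float32(140.5), np.float32(16.9)) [56.7 12.7]
(0.66, array([420.,  49.]), array([20.,  9.]), 80.6, [95, 2, 161, 32])
(0.56, array([511.,  84.]), array([125.,  51.]), -9.7, [206, 84, 357, 392])
(np.float32(241.5), np.float32(139.5), np.float32(20.2)) [ 57.  -13.6]
(np.float32(322.5), np.float32(141.5), np.float32(20.2)) [56.4 14.5]
```

>>> drive_tool(dp=[[0, 0, 0.02], [0, 0, 0.035], [0, 0, 0.035], [0, -0.02, 0.03], [0, -0.04, 0.005], [0, -0.045, 0], [0, -0.045, 0], [0, -0.045, 0], [0, -0.045, 0], [0, -0.045, 0], [0, -0.045, 0], [0, -0.045, 0]], turn=[[0, 0, 0], [0, 0, 0], [0, 0, 0], [0, 0, 1], [0, 0, 1], [0, 0, 1], [0, 0, 1], [0, 0, 1], [0, 0, 1], [0, 0, 1], [0, 0, 1], [0, 0, 0]], jaw=[160, 160, 160, 160, 160, 160, 160, 160, 160, 160, 160, 160])

```text
clock: 21.2
ee_pos: [0.5216, -0.2948, 0.3005]
tool_rot: [-0.0, 0.01, 1.0, 0.0]
wrist_force: [1.7, 0.2, -1.3]
opening: 0.0479
gripper_force: 62.5
```

>>> drive_tool(dp=[[-0.002, -0.045, 0], [0, -0.035, 0], [0, -0.021, 0], [0, 0, -0.02], [0, 0, 0], [0, 0, 0], [0, 0, 0], [0, 0, 0], [0, 0, 0], [0, 0, 0], [0, 0, 0], [0, 0, 0]], turn=[[0, 0, 0], [0, 0, 0], [0, 0, 0], [0, 0, 0], [0, 0, 0], [0, 0, 0], [0, 0, 0], [0, 0, 0], [0, 0, 0], [0, 0, 0], [0, 0, 0], [0, 0, 0]], jaw=[160, 160, 160, 160, 160, 160, 160, 160, 160, 160, 160, 160])

```text
clock: 22.4
ee_pos: [0.5202, -0.3936, 0.2806]
tool_rot: [-0.0, 0.01, 1.0, 0.0]
wrist_force: [0.2, 0.4, -1.3]
opening: 0.0478
gripper_force: 62.5
```

```bash
python3 - <<'E'
from h import *
p=get_image('wrist'); t=tool(); print(t[0],t[2:],sense()['opening']); inhand(p,t[0][2]-.1623)
w=to_pix(p,[[.5195-.056*1+s*.0003,-.3938+.0012+s*.014,.08] for s in(-1,1)]); print('tips pred',w)
a=p['image'][20:200,170:400,::-1]
cv2.imwrite('pics/w8z.png',cv2.resize(a,None,fx=3,fy=3,interpolation=cv2.INTER_CUBIC))
E
```

```text
[ 0.52020828 -0.39365151  0.28060214] (np.float64(-1.1775728987133078), np.float64(0.0019959328862283483)) 0.04818781085932701
(np.float32(243.5), np.float32(140.5), np.float32(16.8)) [ 56.9 -13. ]
(np.float32(320.5), np.float32(142.5), np.float32(19.1)) [56.3 13.7]
tips pred [[248.70844748 131.30018593]
 [311.83930503 131.40163947]]
```

View pics/w8z.png

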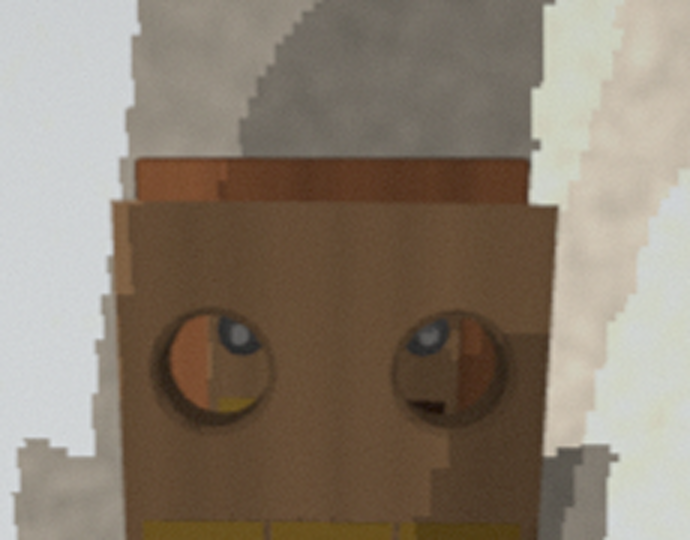

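The view matches the first placement, with the tips showing inside both holes. Lowering.

>>> drive_tool(dp=[[0, 0, -0.01], [0, 0, -0.01], [0, 0, -0.01], [0, 0, -0.01], [0, 0, 0], [0, 0, 0], [0, 0, -0.01], [0, 0, -0.01], [0, 0, -0.01], [0, 0, -0.01], [0, 0, 0], [0, 0, 0]], turn=[[0, 0, 0], [0, 0, 0], [0, 0, 0], [0, 0, 0], [0, 0, 0], [0, 0, 0], [0, 0, 0], [0, 0, 0], [0, 0, 0], [0, 0, 0], [0, 0, 0], [0, 0, 0]], jaw=[160, 160, 160, 160, 160, 160, 160, 160, 160, 160, 160, 160])

```text
clock: 23.65
ee_pos: [0.5202, -0.3935, 0.2001]
tool_rot: [-0.0, 0.01, 1.0, 0.0]
wrist_force: [-0.7, 0.1, -1.7]
opening: 0.048
gripper_force: 62.5
```

>>> drive_tool(dp=[[0, 0, -0.003], [0, 0, 0], [0, 0, 0], [0, 0, 0], [0, 0, 0], [0, 0, 0], [0, 0, 0], [0, 0, 0], [0, 0, 0.01], [0, 0, 0.02], [0, 0, 0.03], [0, 0, 0.03]], turn=[[0, 0, 0], [0, 0, 0], [0, 0, 0], [0, 0, 0], [0, 0, 0], [0, 0, 0], [0, 0, 0], [0, 0, 0], [0, 0, 0], [0, 0, 0], [0, 0, 0], [0, 0, 0]], jaw=[160, 160, 160, 160, 0, 0, 0, 0, 0, 0, 0, 0])

```text
clock: 24.85
ee_pos: [0.5201, -0.3935, 0.289]
tool_rot: [-0.0, 0.01, 1.0, 0.0]
wrist_force: [-0.1, 0.4, 0.7]
opening: 0.0852
gripper_force: 0.0
```

>>> drive_tool(dp=[[0, 0.03, 0.02], [0, 0.04, 0], [0, 0.04, 0], [0.01, 0.045, 0], [0.01, 0.045, 0], [0.01, 0.045, 0], [0.01, 0.035, 0], [0.01, 0.0265, 0], [0.008, 0, -0.03], [0, 0, -0.025], [0, 0, 0], [0, 0, 0]], turn=[[0, 0, 0], [0, 0, 0], [0, 0, 0], [0, 0, -0.5], [0, 0, -0.5], [0, 0, -0.5], [0, 0, -0.5], [0, 0, -0.3], [0, 0, 0], [0, 0, 0], [0, 0, 0], [0, 0, 0]], jaw=[0, 0, 0, 0, 0, 0, 0, 0, 0, 0, 0, 0])

```text
clock: 26.05
ee_pos: [0.5782, -0.0872, 0.2532]
tool_rot: [-0.0, 0.03, 1.0, 0.0]
wrist_force: [-0.6, 0.2, 0.6]
opening: 0.0853
gripper_force: 0.0
```

>>> drive_tool(dp=[[0, 0, 0], [0, 0, 0], [0, 0, 0], [0, 0, 0], [0, 0, 0]], turn=[[0, 0, 0], [0, 0, 0], [0, 0, 0], [0, 0, 0], [0, 0, 0]], jaw=[0, 0, 0, 0, 0])

```text
clock: 26.55
ee_pos: [0.5782, -0.0872, 0.2529]
tool_rot: [0.0, 0.03, 1.0, 0.0]
wrist_force: [-0.0, -0.5, -0.1]
opening: 0.0852
gripper_force: 0.0
```

```bash
python3 - <<'E'
from h import *
p=get_image('wrist'); save(p,'w9'); print(tool()[0],tool()[2:])
for o in find(p,'panel1',.012)+find(p,'caul',.012): print(o)
q=get_image('scene')
for n,z in [('panel1',.012),('panel1',.034),('caul',.012)]:
    for o in find(q,n,z): print(n,*o)
a=np.hstack([p['image'],cv2.resize(q['image'][230:370,110:250],(420,420))])[:,:,::-1]
cv2.imwrite('pics/w9c.png',cv2.resize(a,None,fx=.8,fy=.8))
E
```

```text
[ 0.57823161 -0.08718897  0.25274352] (np.float64(-3.48312711826739), np.float64(0.012137299988969452))
(0.89, array([561., -84.]), array([114.,  51.]), -2.9, [236, 92, 328, 285])
(0.64, array([ 566., -225.]), array([156.,  53.]), -15.3, [2, 77, 85, 325])
panel1 0.86 [699. 416.] [151.  56.] -53.7 [377, 138, 397, 174]
panel1 0.85 [ 515. -393.] [156.  54.] -1.9 [149, 291, 200, 338]
panel1 0.85 [574. -86.] [71. 54.] -4.2 [252, 234, 276, 256]
panel1 0.64 [349.  -1.] [125.  61.] 45.7 [203, 176, 241, 193]
panel1 0.86 [704. 398.] [148.  55.] -53.7 [377, 138, 397, 174]
panel1 0.85 [ 523. -395.] [153.  53.] -1.9 [149, 291, 200, 338]
panel1 0.85 [581. -94.] [70. 53.] -4.2 [252, 234, 276, 256]
panel1 0.64 [360. -11.] [123.  60.] 45.7 [203, 176, 241, 193]
caul 0.69 [ 566. -240.] [153.  53.] -6.8 [199, 259, 248, 302]
```

View pics/w9c.png

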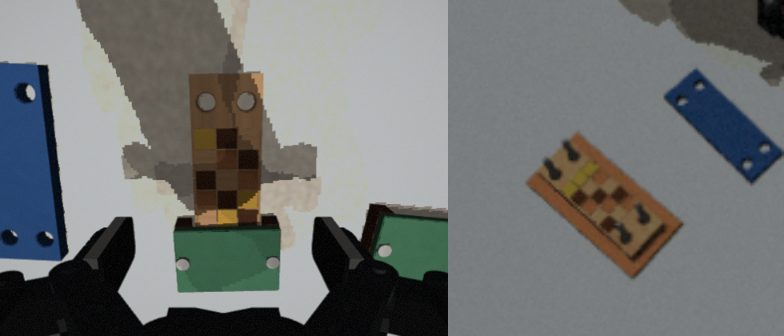

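Two panels are stacked. The third panel's corners are at (237,91) and (329,91), with holes at (257.5,127) and (307.5,127).

```bash
python3 - <<'E'
from h import *
p=get_image('wrist'); pan(p,[(237,91),(329,90.5)],[(257.5,127.3),(307.5,127)]); print(tool()[0])
E
```

```text
-3.12 [ 0.5788 -0.0852] [ 0.5788 -0.0856]
[ 0.57820913 -0.08712354  0.25251423]
```

>>> drive_tool(dp=[[0.0005, 0.0015, 0], [0, 0, -0.02], [0, 0, -0.02], [0, 0, -0.02], [0, 0, -0.01], [0, 0, -0.0025], [0, 0, 0], [0, 0, 0], [0, 0, 0], [0, 0, 0], [0, 0, -0.005], [0, 0, 0]], turn=[[0, 0, 0.4], [0, 0, 0], [0, 0, 0], [0, 0, 0], [0, 0, 0], [0, 0, 0], [0, 0, 0], [0, 0, 0], [0, 0, 0], [0, 0, 0], [0, 0, 0], [0, 0, 0]], jaw=[0, 0, 0, 0, 0, 0, 0, 0, 0, 0, 0, 0])

```text
clock: 28.15
ee_pos: [0.5785, -0.0857, 0.1746]
tool_rot: [-0.0, 0.027, 1.0, -0.0]
wrist_force: [-0.1, 1.0, -1.2]
opening: 0.0856
gripper_force: 0.0
```

>>> drive_tool(dp=[[0, 0, 0], [0, 0, 0], [0, 0, 0], [0, 0, 0], [0, 0, 0], [0, 0, 0], [0, 0, 0], [0, 0, 0], [0, 0, 0], [0, 0, 0]], turn=[[0, 0, 0], [0, 0, 0], [0, 0, 0], [0, 0, 0], [0, 0, 0], [0, 0, 0], [0, 0, 0], [0, 0, 0], [0, 0, 0], [0, 0, 0]], jaw=[0, 60, 100, 140, 160, 160, 160, 160, 160, 160])

```text
clock: 29.15
ee_pos: [0.5788, -0.0856, 0.1755]
tool_rot: [0.0, 0.027, 1.0, -0.0]
wrist_force: [-1.0, -0.0, 5.8]
opening: 0.0477
gripper_force: 62.4
```

>>> drive_tool(dp=[[0, 0, 0.001], [-0.01, 0.0005, 0], [-0.015, 0.001, 0], [-0.015, 0.001, 0], [-0.015, 0.0005, 0], [-0.005, 0.0005, 0], [0, 0, 0], [0, 0, 0], [0, 0, 0], [0, 0, 0]], turn=[[0, 0, 0], [0, 0, 0], [0, 0, 0], [0, 0, 0], [0, 0, 0], [0, 0, 0], [0, 0, 0], [0, 0, 0], [0, 0, 0], [0, 0, 0]], jaw=[160, 160, 160, 160, 160, 160, 160, 160, 160, 160])

```text
clock: 30.15
ee_pos: [0.5193, -0.0822, 0.176]
tool_rot: [0.001, 0.027, 1.0, 0.0]
wrist_force: [-0.0, -0.3, -1.3]
opening: 0.0482
gripper_force: 61.9
```

```bash
python3 - <<'E'
from h import *
p=get_image('wrist'); save(p,'w10'); print(tool()[0],tool()[2]); inhand(p)
E
```

```text
[ 0.51919565 -0.08218373  0.17606618] -3.085252096673898
(np.float32(239.5), np.float32(144.5), np.float32(17.7)) [ 55.3 -14.4]
(np.float32(316.5), np.float32(140.5), np.float32(16.6)) [56.7 12.4]
```

>>> drive_tool(dp=[[0, 0, 0.02], [0, 0, 0.035], [0, 0, 0.035], [0, -0.02, 0.035], [0, -0.04, 0], [0, -0.045, 0], [0, -0.045, 0], [0, -0.045, 0], [0, -0.045, 0], [0.001, -0.04, 0], [0, -0.0215, 0], [0, -0.01, -0.02]], turn=[[0, 0, 0], [0, 0, 0], [0, 0, 0], [0, 0, 0.5], [0, 0, 0.5], [0, 0, 0.5], [0, 0, 0.4], [0, 0, 0], [0, 0, 0], [0, 0, 0], [0, 0, 0], [0, 0, 0]], jaw=[160, 160, 160, 160, 160, 160, 160, 160, 160, 160, 160, 160])

```text
clock: 31.4
ee_pos: [0.5195, -0.3981, 0.2829]
tool_rot: [0.002, 0.013, 1.0, -0.002]
wrist_force: [0.4, -0.1, -2.3]
opening: 0.0481
gripper_force: 62.4
```

>>> drive_tool(dp=[[0, 0, 0], [0, 0, 0], [0, 0, 0], [0, 0, 0], [0, 0, 0], [0, 0, 0], [0, 0, 0], [0, 0, 0]], turn=[[0, 0, 0], [0, 0, 0], [0, 0, 0], [0, 0, 0], [0, 0, 0], [0, 0, 0], [0, 0, 0], [0, 0, 0]], jaw=[160, 160, 160, 160, 160, 160, 160, 160])

```text
clock: 32.2
ee_pos: [0.5197, -0.3936, 0.2812]
tool_rot: [-0.0, 0.01, 1.0, 0.0]
wrist_force: [1.1, 0.3, -0.8]
opening: 0.0481
gripper_force: 62.4
```

```bash
python3 - <<'E'
from h import *
p=get_image('wrist'); t=tool(); print(t[0],t[2:],sense()['opening'],sense()['gripper_force']); inhand(p,t[0][2]-.1623); save(p,'w11')
z=p['image'][100:160,200:360]
# bright tips inside holes: local max near prediction
w=to_pix(p,[[.5195-.056+s*.0003,-.3938+.0012+s*.014,.08] for s in(-1,1)]); print('tips pred',w)
g=cv2.GaussianBlur(cv2.cvtColor(p['image'],cv2.COLOR_RGB2GRAY).astype(float),(3,3),0)
for u,v in w.round().astype(int): print(g[v-8:v+9:2,u-8:u+9:2].astype(int))
E
```

```text
[ 0.51968549 -0.39363147  0.28112698] (np.float64(-1.1771870776931337), np.float64(0.0031252596280704177)) 0.04793628281323082 62.361931800842285
(np.float32(318.5), np.float32(142.5), np.float32(19.4)) [56.2 13. ]
(np.float32(240.5), np.float32(142.5), np.float32(19.1)) [ 56.2 -14. ]
tips pred [[248.78499271 132.32610952]
 [311.6808157  132.42898671]]
[[62 64 67 72 77 77 78 79 79]
 [72 61 56 60 67 74 78 79 80]
 [76 57 51 59 64 65 73 79 80]
 [77 53 51 74 87 74 65 75 81]
 [78 53 52 79 95 92 70 66 77]
 [79 60 47 72 93 84 58 60 71]
 [79 74 56 49 60 53 44 52 67]
 [80 79 73 58 50 49 48 56 62]
 [79 80 78 77 73 72 65 62 64]]
[[78 80 79 78 73 68 67 65 64]
 [81 80 70 63 56 56 55 57 62]
 [76 69 61 60 60 57 53 53 62]
 [66 58 55 73 84 76 57 49 63]
 [58 49 52 78 91 89 63 51 74]
 [51 44 49 74 90 81 54 57 76]
 [55 44 45 54 62 53 53 72 80]
 [67 56 48 46 46 54 69 72 79]
 [67 65 62 60 61 62 64 66 78]]
```

>>> drive_tool(dp=[[0, 0, -0.01], [0, 0, -0.01], [0, 0, -0.01], [0, 0, -0.01], [0, 0, 0], [0, 0, 0], [0, 0, -0.01], [0, 0, -0.01], [0, 0, -0.008], [0, 0, 0], [0, 0, 0], [0, 0, 0]], turn=[[0, 0, 0], [0, 0, 0], [0, 0, 0], [0, 0, 0], [0, 0, 0], [0, 0, 0], [0, 0, 0], [0, 0, 0], [0, 0, 0], [0, 0, 0], [0, 0, 0], [0, 0, 0]], jaw=[160, 160, 160, 160, 160, 160, 160, 160, 160, 160, 160, 160])

```text
clock: 33.45
ee_pos: [0.5199, -0.3937, 0.2133]
tool_rot: [0.0, 0.01, 1.0, -0.0]
wrist_force: [0.2, -0.5, -1.6]
opening: 0.0483
gripper_force: 62.4
```

>>> drive_tool(dp=[[0, 0, -0.003], [0, 0, 0], [0, 0, 0], [0, 0, 0], [0, 0, 0], [0, 0, 0], [0, 0, 0], [0, 0, 0], [0, 0, 0.01], [0, 0, 0.02], [0, 0, 0.03], [0, 0, 0.03]], turn=[[0, 0, 0], [0, 0, 0], [0, 0, 0], [0, 0, 0], [0, 0, 0], [0, 0, 0], [0, 0, 0], [0, 0, 0], [0, 0, 0], [0, 0, 0], [0, 0, 0], [0, 0, 0]], jaw=[160, 160, 160, 160, 0, 0, 0, 0, 0, 0, 0, 0])

```text
clock: 34.65
ee_pos: [0.5196, -0.3935, 0.3015]
tool_rot: [-0.0, 0.01, 1.0, 0.0]
wrist_force: [0.3, -0.5, -0.3]
opening: 0.0855
gripper_force: 0.0
```

>>> drive_tool(dp=[[0, 0.03, 0], [0.01, 0.04, 0], [0.01, 0.04, 0], [0.01, 0.03, 0], [0.01, 0.0135, 0], [0.006, 0, -0.02], [0, 0, -0.026], [0, 0, 0], [0, 0, 0], [0, 0, 0], [0, 0, 0], [0, 0, 0]], turn=[[0, 0, -1], [0, 0, -1], [0, 0, -1], [0, 0, -1], [0, 0, -1], [0, 0, -1], [0, 0, 0], [0, 0, 0], [0, 0, 0], [0, 0, 0], [0, 0, 0], [0, 0, 0]], jaw=[0, 0, 0, 0, 0, 0, 0, 0, 0, 0, 0, 0])

```text
clock: 35.85
ee_pos: [0.5659, -0.2404, 0.2551]
tool_rot: [0.001, 0.063, 0.998, -0.0]
wrist_force: [-0.2, -0.2, 0.3]
opening: 0.0853
gripper_force: 0.0
```

>>> drive_tool(dp=[[0, 0, 0], [0, 0, 0], [0, 0, 0]], turn=[[0, 0, 0], [0, 0, 0], [0, 0, 0]], jaw=[0, 0, 0])

```text
clock: 36.15
ee_pos: [0.5657, -0.2402, 0.2541]
tool_rot: [0.0, 0.063, 0.998, 0.0]
wrist_force: [0.3, 0.5, -0.6]
opening: 0.0855
gripper_force: 0.0
```

```bash
python3 - <<'E'
from h import *
p=get_image('wrist'); save(p,'w12'); print(tool()[0],tool()[2:])
for o in find(p,'caul',.012): print(o)
q=get_image('scene')
for n,z in [('panel1',.046),('caul',.012),('glue',.0)]:
    for o in find(q,n,z): print(n,*o)
a=np.hstack([p['image'],cv2.resize(q['image'][230:370,110:250],(420,420))])[:,:,::-1]
cv2.imwrite('pics/w12c.png',cv2.resize(a,None,fx=.8,fy=.8))
E
```

```text
[ 0.56571773 -0.24010693  0.25409113] (np.float64(-7.1719631547513245), np.float64(0.0064042874723118925))
(0.6, array([ 563., -239.]), array([151.,  50.]), -6.3, [235, 82, 327, 328])
panel1 0.92 [709. 386.] [154.  56.] -54.4 [376, 138, 396, 176]
panel1 0.91 [ 523. -394.] [154.  54.] -1.2 [146, 290, 196, 334]
panel1 0.83 [394.  12.] [90. 58.] 46.2 [222, 175, 251, 192]
caul 0.8 [ 581. -243.] [123.  51.] -6.9 [208, 264, 248, 305]
caul 0.16 [783.  42.] [267.  86.] 82.7 [320, 217, 382, 289]
glue 0.6 [ 724. -219.] [119.  82.] -52.2 [258, 287, 290, 333]
```

View pics/w12c.png

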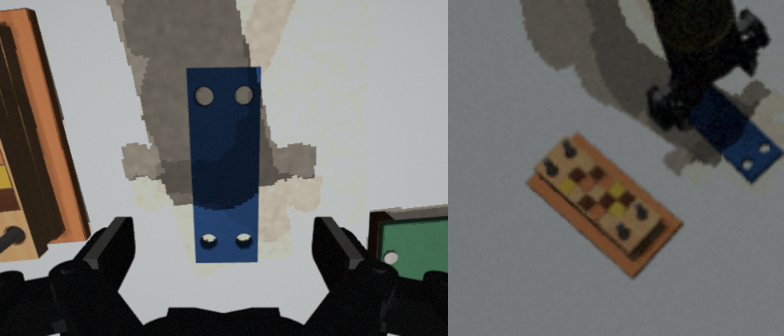

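Three panels are stacked flat. The caul's holes are at about (256,119), (305,119), (261,300) and (305,300), with front corners at (234,85) and (325,84).

```bash
python3 - <<'E'
from h import *
p=get_image('wrist'); pan(p,[(234,85.5),(325.5,84)],[(256,119.5),(304.5,119)]); print(tool()[0])
w=to_world(p,[(255.5,119.5),(304.5,119),(261,300),(305,300)],.012);print(w.mean(0))
E
```

```text
-6.35 [ 0.5633 -0.239 ] [ 0.5623 -0.2388]
[ 0.56572364 -0.24011085  0.25404063]
[ 0.56182307 -0.23868153  0.012     ]
```

>>> drive_tool(dp=[[-0.003, 0.001, 0], [0, 0, -0.02], [0, 0, -0.02], [0, 0, -0.02], [0, 0, -0.01], [0, 0, -0.004], [0, 0, 0], [0, 0, 0], [0, 0, 0], [0, 0, 0], [0, 0, -0.005], [0, 0, 0]], turn=[[0, 0, 0.8], [0, 0, 0], [0, 0, 0], [0, 0, 0], [0, 0, 0], [0, 0, 0], [0, 0, 0], [0, 0, 0], [0, 0, 0], [0, 0, 0], [0, 0, 0], [0, 0, 0]], jaw=[0, 0, 0, 0, 0, 0, 0, 0, 0, 0, 0, 0])

```text
clock: 37.7
ee_pos: [0.5624, -0.2391, 0.1746]
tool_rot: [-0.0, 0.056, 0.998, 0.0]
wrist_force: [-0.7, 0.3, -0.2]
opening: 0.0852
gripper_force: 0.0
```

>>> drive_tool(dp=[[0, 0, 0], [0, 0, 0], [0, 0, 0], [0, 0, 0], [0, 0, 0], [0, 0, 0], [0, 0, 0], [0, 0, 0], [0, 0, 0], [0, 0, 0]], turn=[[0, 0, 0], [0, 0, 0], [0, 0, 0], [0, 0, 0], [0, 0, 0], [0, 0, 0], [0, 0, 0], [0, 0, 0], [0, 0, 0], [0, 0, 0]], jaw=[0, 60, 100, 140, 160, 160, 160, 160, 160, 160])

```text
clock: 38.7
ee_pos: [0.5629, -0.2392, 0.1756]
tool_rot: [0.0, 0.056, 0.998, -0.0]
wrist_force: [-1.8, 0.3, 5.1]
opening: 0.0484
gripper_force: 62.5
```

>>> drive_tool(dp=[[0, 0, 0.02], [0, 0, 0.035], [0, 0, 0.035], [-0.01, -0.01, 0.035], [-0.01, -0.04, 0], [-0.01, -0.045, 0], [-0.01, -0.035, 0], [-0.002, -0.025, 0], [0, 0, -0.02], [0, 0, 0], [0, 0, 0], [0, 0, 0]], turn=[[0, 0, 0], [0, 0, 0], [0, 0, 0], [0, 0, 1], [0, 0, 1], [0, 0, 1], [0, 0, 1], [0, 0, 1.2], [0, 0, 0], [0, 0, 0], [0, 0, 0], [0, 0, 0]], jaw=[160, 160, 160, 160, 160, 160, 160, 160, 160, 160, 160, 160])

```text
clock: 39.9
ee_pos: [0.5214, -0.393, 0.2806]
tool_rot: [0.0, 0.009, 1.0, 0.0]
wrist_force: [-0.4, 0.3, -2.0]
opening: 0.0482
gripper_force: 62.5
```

>>> drive_tool(dp=[[0, 0, 0], [0, 0, 0], [0, 0, 0], [0, 0, 0]], turn=[[0, 0, 0], [0, 0, 0], [0, 0, 0], [0, 0, 0]], jaw=[160, 160, 160, 160])

```text
clock: 40.3
ee_pos: [0.5208, -0.3941, 0.2803]
tool_rot: [0.0, 0.01, 1.0, -0.0]
wrist_force: [0.4, 0.7, -0.9]
opening: 0.0483
gripper_force: 62.5
```

```bash
python3 - <<'E'
from h import *
p=get_image('wrist'); t=tool(); print(t[0],t[2:],sense()['opening'],sense()['gripper_force']); inhand(p,t[0][2]-.1623); save(p,'w13')
print('tips pred',to_pix(p,[[.5195-.056+s*.0003,-.3938+.0012+s*.014,.08] for s in(-1,1)]))
a=p['image'][20:200,170:400,::-1]
cv2.imwrite('pics/w13z.png',cv2.resize(a,None,fx=3,fy=3,interpolation=cv2.INTER_CUBIC))
E
```

```text
[ 0.52073858 -0.39411573  0.28021   ] (np.float64(-1.1724852118107236), np.float64(0.007116983786585704)) 0.04833623270826946 62.47200965881348
(np.float32(241.5), np.float32(138.5), np.float32(16.9)) [ 57.6 -13.6]
(np.float32(317.5), np.float32(140.5), np.float32(16.6)) [56.9 12.7]
tips pred [[249.66189969 129.97267769]
 [312.98781814 130.08529764]]
```

View pics/w13z.png

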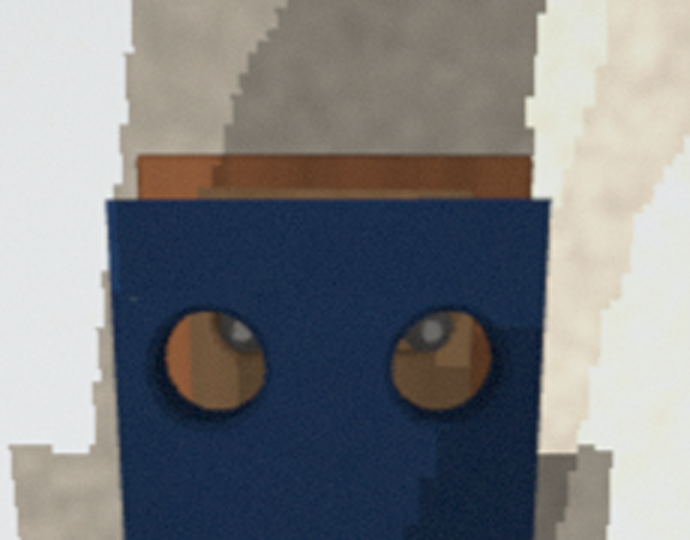

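Tips show inside both caul holes, offset about 1 mm laterally. I'll nudge +y slightly and lower.

>>> drive_tool(dp=[[-0.0005, 0.0007, 0], [0, 0, -0.01], [0, 0, -0.01], [0, 0, -0.01], [0, 0, -0.01], [0, 0, 0], [0, 0, 0], [0, 0, -0.01], [0, 0, -0.006], [0, 0, 0], [0, 0, 0], [0, 0, 0]], turn=[[0, 0, 0], [0, 0, 0], [0, 0, 0], [0, 0, 0], [0, 0, 0], [0, 0, 0], [0, 0, 0], [0, 0, 0], [0, 0, 0], [0, 0, 0], [0, 0, 0], [0, 0, 0]], jaw=[160, 160, 160, 160, 160, 160, 160, 160, 160, 160, 160, 160])

```text
clock: 41.55
ee_pos: [0.5204, -0.3935, 0.2243]
tool_rot: [0.0, 0.01, 1.0, -0.0]
wrist_force: [-0.1, -0.9, -1.6]
opening: 0.0482
gripper_force: 62.5
```

>>> drive_tool(dp=[[0, 0, -0.0025], [0, 0, 0], [0, 0, 0], [0, 0, 0], [0, 0, 0], [0, 0, 0], [0, 0, 0], [0, 0, 0], [0, 0, 0.01], [0, 0, 0.02], [0, 0, 0.03], [0, 0, 0.03]], turn=[[0, 0, 0], [0, 0, 0], [0, 0, 0], [0, 0, 0], [0, 0, 0], [0, 0, 0], [0, 0, 0], [0, 0, 0], [0, 0, 0], [0, 0, 0], [0, 0, 0], [0, 0, 0]], jaw=[160, 160, 160, 160, 0, 0, 0, 0, 0, 0, 0, 0])

```text
clock: 42.75
ee_pos: [0.5201, -0.3933, 0.313]
tool_rot: [-0.0, 0.01, 1.0, 0.0]
wrist_force: [-0.0, -0.2, -0.6]
opening: 0.0853
gripper_force: 0.0
```

>>> drive_tool(dp=[[0, 0.04, 0.02], [0, 0.04, 0], [0, 0.04, 0], [0, 0.04, 0], [0, 0, 0], [0, 0, 0], [0, 0, 0], [0, 0, 0], [0, 0, 0], [0, 0, 0]], turn=[[0, 0, 0], [0, 0, 0], [0, 0, 0], [0, 0, 0], [0, 0, 0], [0, 0, 0], [0, 0, 0], [0, 0, 0], [0, 0, 0], [0, 0, 0]], jaw=[0, 0, 0, 0, 0, 0, 0, 0, 0, 0])

```text
clock: 43.75
ee_pos: [0.5201, -0.2342, 0.3315]
tool_rot: [-0.0, 0.011, 1.0, -0.0]
wrist_force: [0.7, -0.2, 0.0]
opening: 0.0853
gripper_force: 0.0
```

```bash
python3 - <<'E'
from h import *
q=get_image('scene'); s=get_image('side')
for n,z in [('panel1',.046),('caul',.058)]:
    for p in(q,s):
        for o in find(p,n,z): print(n,*o)
a=np.hstack([cv2.resize(q['image'][250:370,120:240],(400,400)),cv2.resize(s['image'][320:420,260:380],(400,333)).__class__ and cv2.copyMakeBorder(cv2.resize(s['image'][320:420,260:380],(400,333)),0,67,0,0,0)])[:,:,::-1]
cv2.imwrite('pics/fin.png',a)
E
```

```text
panel1 0.86 [707. 383.] [145.  54.] -51.5 [377, 138, 394, 175]
panel1 0.83 [380.  -1.] [130.  56.] 46.2 [206, 175, 250, 194]
panel1 0.82 [ 539. -426.] [95.  7.] -1.8 [270, 376, 358, 409]
panel1 0.78 [352. -27.] [150.  59.] 45.7 [154, 218, 210, 268]
panel1 0.64 [ 513. -422.] [72.  6.] 0.6 [279, 377, 359, 399]
panel1 0.52 [ 446. -428.] [3. 1.] 26.2 [281, 386, 344, 406]
panel1 0.38 [633. 398.] [44. 22.] 74.2 [250, 126, 257, 131]
caul 0.59 [ 523. -394.] [155.  52.] -0.8 [146, 285, 197, 331]
caul 0.85 [ 519. -396.] [152.  57.] -0.9 [267, 346, 365, 402]
caul 0.63 [ 498. -436.] [167.  69.] -22.2 [261, 348, 367, 419]
```

View pics/fin.png

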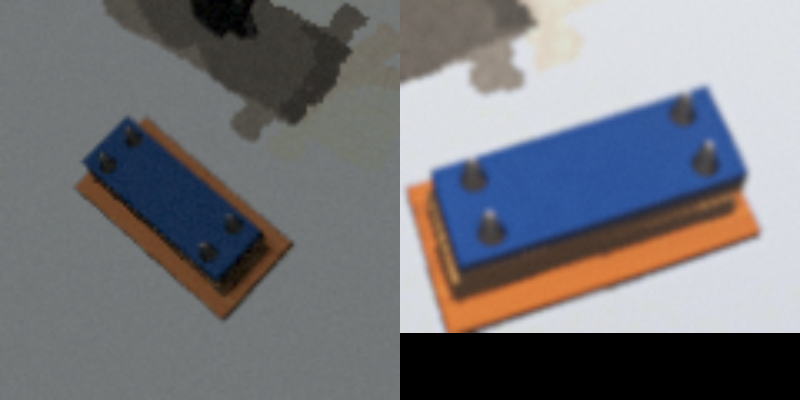

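Both views show the caul flat on top with all four posts through it, and the robot is clear. Handing in.

```bash
python3 -c "
from workcell import *
print(close_job())"
```

```text
the job is handed in; nothing more can be done
None
```

I stacked the three panels that were present flat over the carrier's posts with the blue caul on top, and handed the job in at about 44 s of the 210 s allowed; no verdict was returned.

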